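# Railcar into the free lane under the flap

## Robot

A 6-joint arm with a two-finger parallel gripper is mounted at the origin on a cart in front of the work surface, level with it; the furniture and walls round the work are solid. World frame = base frame: x ahead of the robot, y to its left, z up, the work surface at z = 0. Lengths are in mm, angles in rad, forces in N, time in s.
With the tool pointing down it reaches from about 350 to 875 mm from the base axis. Payload 4.2 kg.
Tool frame: the origin (TCP) lies at the very end of the fingers, on their centre line; the grasp point (between the pads) lies arm.grip_point_offset behind it (arm.grip_point_offset is the distance from the TCP to the grasp point, in mm); z points along the fingers, y is the line along which they close (so a half turn about z gives the same grasp; the last joint's range is limited). The gripper opens to 85 mm and grips with 20 to 120 N. Pads are 22 mm wide; open, the fingers measure 114 mm over their backs; the gripper's body (76 mm by 85 mm) begins 54 mm behind the grasp point. The pads swing forward as they close: fully open they stand 13 mm farther back than shut.
Start: joints at [-0.95, 0.385, 0.008, 0, -1.194, -0.259], TCP at [221.238, -584.511, 231.312] pointing down, gripper open.
Joint ranges: [-3.14, 3.14], [-1.21, 2.06], [-1.07, 1.41], [-3.16, 2.05], [-2.99, -0.16], [-3.1, 3.1]. Speed limits (rad/s): [2.79, 2.79, 3.14, 3.14, 3.14, 3.14].

## Interface

Orientations are given as a unit quaternion [x, y, z, w].
In Python, from bench import arm, cams, ticket gives the robot as it stands.
- The arm moves only by the tool servo_tool, never from a script. Its argument "commands" is a list that holds one entry, the list of rows, each a list of 7 numbers: the closure in counts, from 0 (fully open) to 255 (shut), then the shift along the tool's x, y, z in m, then the turn, a rotation vector about the tool's x, y, z in degrees. In form: [[[grip, x, y, z, ax, ay, az], ...]]. A call has 1 to 10 rows; each row shifts and turns the commanded pose from where the row before left it, along the tool's axes as they then stand; what a row does not reach is not made up. A row lasts 1/12 s, in which the tool goes at most 41.7 mm and 7.16 degrees, less where a joint would pass 70% of its speed; a pose out of reach is approached as far as the arm can. A call with a gripper value outside its range is refused whole. The fingers move at their own pace and stop on an object; the grip force is fixed at half the most. Time passes only in rows, so rows that do not move let the fingers close. It gives the time, the measured TCP pose, the force, the opening and the grip force at its end, in the units of the state.
- arm.read_state(): the state, without advancing time (a new reading comes with each control period).
- cams.get_image(name): name is "scene" or "top" or "wrist"; returns a dict with "frame" (420x560x3 uint8, blue, green, red), "K" (3x3 intrinsics, pixels), "T" (4x4, takes a point from camera to world coordinates). Camera axes: x right, y up, looking along -z (the intrinsics and any distortion apply to the point x, -y, -z); pixel columns grow to the right and rows downward; lengths in mm; the calibration is good to about 2 mm. A picture is of the moment at which its call begins. There is no depth.
- ticket.job_done(): hands the job in; it is judged then, once.
The state is a dict: "clock": time; "joints": joint angles; "joint_vel": joint speeds; "joint_efforts": joint torques, N m; "position": TCP position; "ee_rot": TCP orientation; "contact_force": force on the tool from outside, world axes, zero at the start; "wrist_torque": the same for the moment, N m; "gripper_width": finger opening in mm; "grasp_force": force on a finger pad.
Only numpy, scipy, OpenCV 4.12 (cv2) and the standard library are available. Lean on these libraries where they do the work, as an engineer would, in place of code of your own. Each camera call takes 0.05 s, during which the arm holds its last target. There are 200 camera calls.

## Task

Lift the hinged flap of the wooden stock box by its red tab, and stand the red railcar on its wheels, fully down between the two guide strips, in the one lane beneath that is still free. Then bring the flap down again until it is fully shut. Leave the vehicles already in the box, and everything else on the table, where they are.

Things in the scene. Friction and masses are not known exactly. Their poses are not given: they have to be found in the camera images.
- stock_box: Fixed wooden box, 172 (x) by 200 mm (y). Origin: underside centre; +x to its back (hinge side, about the robot's right), +y about away from the robot. Floor top z = 4 mm. Back wall 42 mm high; sides 42 mm from x = -24 mm to the back, 14 mm before that; front wall (x = -86 to -80) 14 mm. Three lanes along x at y = +50, 0, -50 mm: two hold vehicles, one is free (blue felt on its floor).
- lane_far (a point): Centre of the lane farthest from the robot (box y = +50 mm) on the floor (box x = +3 mm, z = 4 mm); axes as the box's; a vehicle stands along x. Each lane lies between two black guide strips along x, 146 mm long, 4 mm wide, 6 mm high above the floor, 23 mm clear between them; a black bar as high (box x = -80 to -70) closes their front ends, the back wall (x = 80) the others.
- lane_middle (a point): The same point of the middle lane (box y = 0).
- lane_near (a point): The same point of the lane nearest the robot (box y = -50 mm).
- flap (a joint): Plywood flap over the whole box: angle, rad. 0 = shut, level; grows as the tab rises; stop at 0.85, where it still leans over the lanes and bars the way from straight above: load from the tab side, tool leaning to that side. Starts at 0 to 0.2. Stiff hinge (0.16 N m): stays at any angle. Shut, its underside is 44 mm up; 10 mm thick with its rim; hinge to tab edge 168 mm.
- flap_hinge (a point): Middle of the flap's hinge axis, at the back top edge of the box: box x = +85 mm, z = 44 mm. The axis runs along the box's y.
- flap_tab (a point): Grip point in the flap's red tab: a bar 12 mm wide (along the box's y), 10 mm high, that sticks out 38 mm from the middle of the flap's free edge in the flap's plane. The point is 192 mm from the hinge axis and 5 mm above the flap's underside, 14 mm from the tab's tip; it moves and turns with the flap. Pinch the tab across its width.
- railcar: Red railcar, 19 mm wide (its x), 123 mm long (its y), 36 mm high, about 75 g. Origin: middle of its underside. It starts on its wheels on the table, left of the box, its length roughly across the robot's view (left to right). Flat sides 18 mm apart; pinch it across them. Either end may lead.
- coach: Blue coach, 19 mm wide (its x), 116 mm long (its y), 36 mm high, standing in one of the lanes along it. Origin: middle of its underside. Leave it there.
- goods_van: Brown goods van, 19 mm wide (its x), 71 mm long (its y), 36 mm high, standing in another lane along it. Origin: middle of its underside. Leave it there.
- cottage: Model cottage with red roof, 52 x 73 x 50 mm, behind the work. Origin: middle of its underside. A bystander.
- paint_pot_1: Dark green paint pot with black cap, 31 mm wide, 42 mm high, near the cottage. Origin: middle of its underside. A bystander.
Mind the look-alikes: they are no part of the job. What is shaped like the railcar but white is not meant.

How it is judged:
By the outcome, as a careful person would: the job done as asked, in the order asked, and still so for the second after the job is handed in, with the robot touching nothing.
It also fails if it takes over 61 s, if anything falls off the work surface, if the arm or the gripper's body presses on something with over 40 N, if the wrist force passes 120 N, or if a joint passes its speed limit or range.

## Working session

There is one attempt and no reset: what is moved stays moved. The work goes in short steps, Python scripts to look and compute and a tool call to move; the robot and the scene stay as the last step left them, time stands still between calls to the robot, and variables do not carry over. Pictures are saved under pics/ and viewed, at most 10 in all, crops included, and the job is handed in when it is done.

Besides the shell and the picture viewer there is one more tool, called after ">>>" as name([rows], argument=value, ...), one row to a line, values as JSON. servo_tool: Moves the arm, as the interface text tells. Its arguments: {"type":"object","properties":{"commands":{"type":"array","items":{"type":"array","items":{"type":"array","items":{"type":"number"}}}}},"required":["commands"]}

```bash
mkdir -p pics; ls
python3 - <<'E'
from bench import arm,cams
import cv2,numpy as np
s=arm.read_state();print(s, arm.grip_point_offset)
for n in("scene","top"):
    d=cams.get_image(n);cv2.imwrite(f"pics/{n}0.png",d["frame"]);np.savez(f"pics/{n}0.npz",**d);print(n,d["K"].tolist(),np.round(d["T"],3).tolist(),d.keys())
E
```

```text
pics
{'clock': 0.0, 'joints': array([-9.50414922e-01,  3.85527586e-01,  6.60313690e-03, -5.40439409e-04,
       -1.19399466e+00, -2.58616184e-01]), 'joint_vel': array([-0.00034095, -0.00027674,  0.00132192,  0.00119003, -0.00082269,
       -0.00014774]), 'joint_efforts': array([-2.27294486e-04, -3.92289305e+01,  1.88410181e+01,  4.18621615e+00,
       -4.53424640e-03, -1.15687428e-05]), 'position': array([ 221.02539575, -583.97143808,  230.22404631]), 'ee_rot': array([-1.79799679e-01,  9.83702641e-01,  1.06738417e-03, -2.24317917e-04]), 'contact_force': array([ 0.06519599,  0.84465688, -0.64585226]), 'wrist_torque': array([ 0.01773854, -0.02774032, -0.04367469]), 'grasp_force': 0.0, 'gripper_width': 85.18929588208873} 18.700000000000003
scene [[545.3508059224789, 0.0, 289.8041465657143], [0.0, 545.3508059224789, 211.91029333136856], [0.0, 0.0, 1.0]] [[-0.524, 0.311, -0.793, -193.877], [-0.851, -0.22, 0.476, 394.727], [-0.027, 0.925, 0.38, 447.984], [0.0, 0.0, 0.0, 1.0]] dict_keys(['frame', 'K', 'T'])
top [[494.62578346929854, 0.0, 282.7496774204358], [0.0, 494.62578346929854, 208.96123442454459], [0.0, 0.0, 1.0]] [[0.002, 0.987, -0.161, 411.337], [-1.0, -0.001, -0.018, -78.157], [-0.018, 0.161, 0.987, 1126.298], [0.0, 0.0, 0.0, 1.0]] dict_keys(['frame', 'K', 'T'])
```

View pics/scene0.png

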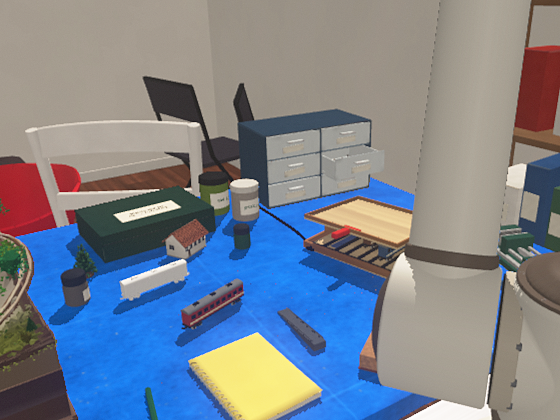

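View pics/top0.png

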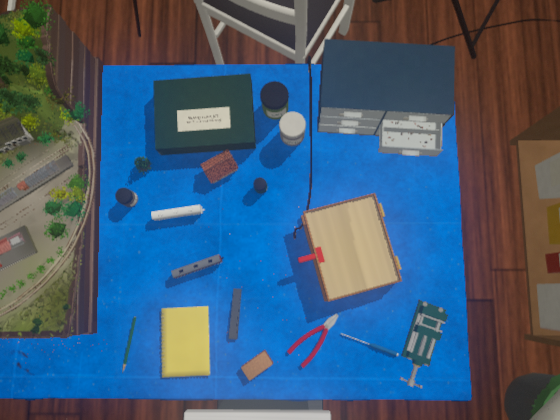

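The scene view shows these candidates:
- The red-sided railcar with a grey roof is at scene (213,303), top (197,267).
- A white look-alike is at scene (155,280), top (177,212).
- A flat dark piece is at scene (300,328), top (235,313).

Only the first is red, so it fits the description. The box is at top (350,247), with its red tab at (312,256) facing left and the flap slightly open. Next I'll take an enlarged crop to confirm this, along with the first measurements.

```bash
cat > h.py <<'E'
import numpy as np,cv2
from bench import arm,cams
from scipy.spatial.transform import Rotation as R
def ray(d,p):
    K,T=d["K"],d["T"];v=np.linalg.inv(K)@[p[0],p[1],1];v=T[:3,:3]@[v[0],-v[1],-v[2]]
    return T[:3,3],v
def onz(d,p,z):
    o,v=ray(d,p);return o+v*(z-o[2])/v[2]
def proj(d,X):
    T=d["T"];c=T[:3,:3].T@(np.asarray(X,float)-T[:3,3]);q=d["K"]@[c[0],-c[1],-c[2]];return q[:2]/q[2]
def tri(d1,p1,d2,p2):
    o,v=ray(d1,p1);q,w=ray(d2,p2);s=np.linalg.lstsq(np.c_[v,-w],q-o,rcond=None)[0]
    a,b=o+s[0]*v,q+s[1]*w;return (a+b)/2,np.linalg.norm(a-b)
def load(n): return dict(np.load(f"pics/{n}.npz"))
def shot(n,tag):
    d=cams.get_image(n);np.savez(f"pics/{tag}.npz",**d);cv2.imwrite(f"pics/{tag}.png",d["frame"]);return d
def rect(m,off=(0,0)):
    c=max(cv2.findContours(m.astype(np.uint8),0,2)[0],key=cv2.contourArea)
    r=cv2.minAreaRect(c);return np.array(r[0])+off,r[1],cv2.boxPoints(r)+np.array(off),cv2.contourArea(c)
E
python3 - <<'E'
from h import *
t=load("top0");s=load("scene0")
def hsv(d):return cv2.cvtColor(d["frame"],cv2.COLOR_BGR2HSV)
H=hsv(t)
def crop(a,x0,x1,y0,y1):return a[y0:y1,x0:x1]
# railcar: not blue
m=crop(H,160,235,245,290); m=~((m[...,0]>95)&(m[...,0]<125)&(m[...,1]>130))
c,sz,b,_=rect(m,(160,245));print("railcar px",c,sz,b.round(1).tolist());
print([onz(t,p,36).round(1).tolist() for p in b],onz(t,c,36).round(1))
# tab red
m=crop(H,295,330,240,270);m=((m[...,0]<8)|(m[...,0]>172))&(m[...,1]>150)
c,sz,b,_=rect(m,(295,240));print("tab px",c,sz,b.round(1).tolist());print(onz(t,c,60))
m=crop(H,290,410,180,310);m=~((m[...,0]>95)&(m[...,0]<125)&(m[...,1]>130))
m=cv2.morphologyEx(m.astype(np.uint8),cv2.MORPH_OPEN,np.ones((15,15)))
c,sz,b,_=rect(m,(290,180));print("box px",c,sz,b.round(1).tolist());print([onz(t,p,52).round(0).tolist() for p in b])
a=cv2.resize(crop(s["frame"],165,255,270,335),None,fx=4,fy=4,interpolation=2)
b=cv2.resize(crop(s["frame"],295,425,190,290),None,fx=3,fy=3,interpolation=2)
c=cv2.resize(crop(t["frame"],160,260,195,290),None,fx=3.5,fy=3.,interpolation=2)
e=cv2.resize(crop(t["frame"],285,410,185,310),None,fx=3,fy=2.4,interpolation=2)
M=np.zeros((600,800,3),np.uint8)
for im,(x,y) in((a,(0,0)),(b,(400,0)),(c,(0,300)),(e,(400,300))): M[y:y+im.shape[0],x:x+im.shape[1]]=im[:600-y,:800-x]
cv2.imwrite("pics/m1.png",M)
E
```

```text
railcar px [196.31539154 265.97692108] (8.930671691894531, 51.864463806152344) [[170.4, 270.4], [219.3, 253.1], [222.3, 261.6], [173.3, 278.8]]
[[452.3, 188.6, 36.0], [490.2, 81.7, 36.0], [471.7, 74.7, 36.0], [433.9, 181.4, 36.0]] [462.  131.7  36. ]
tab px [306.61764908 257.47058868] (4.608177185058594, 16.492422103881836) [[298.1, 257.2], [314.1, 253.2], [315.2, 257.7], [299.2, 261.7]]
[ 479.22077442 -110.12273792   60.        ]
box px [350.95474243 246.05267334] (95.06380462646484, 84.47119140625) [[297.5, 211.7], [378.8, 188.9], [404.4, 280.4], [323.1, 303.2]]
[[580.0, -91.0, 52.0], [631.0, -271.0, 52.0], [431.0, -319.0, 52.0], [383.0, -145.0, 52.0]]
```

View pics/m1.png

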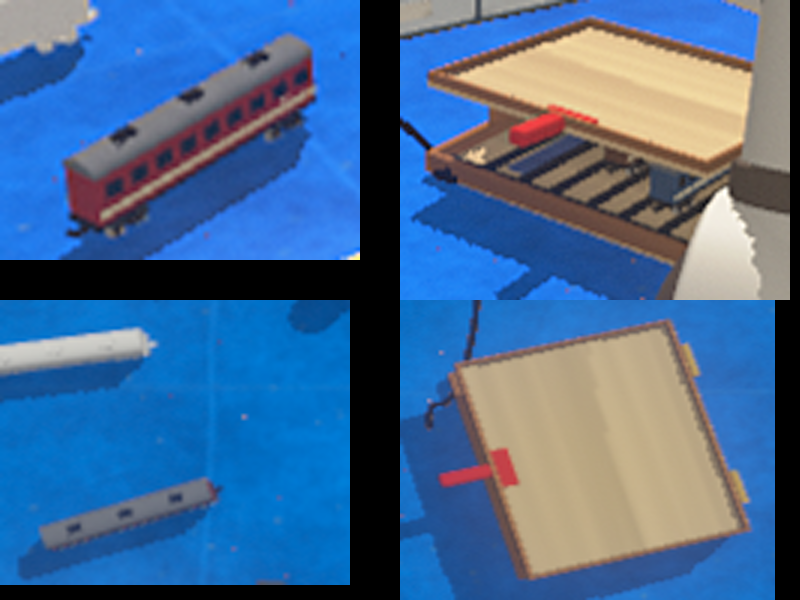

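The crop confirms it: the object at scene (213,303) is the red-sided railcar with a grey roof, and the white one is the look-alike. The box's flap is ajar. A dark-blue floor strip, a brown van end and the blue coach can be seen under it. Next I'll triangulate the flap and box.

Run:
```python
from h import *
t=load("top0");s=load("scene0")
P={}
for n,a,b in (("tabtip",(298.6,259.4),(333.3,235)),("tabroot",(315,255.8),(346.7,230)),("farfront",(303.3,213.3),(305,215)),("farback",(375,194.2),(358.3,196.7))):
    P[n],e=tri(t,a,s,b);print(n,P[n].round(1),round(e,1))
# box far-front bottom corner on the table in scene: crop m1 (428,165)
print("boxcorner floor",onz(s,(295+28/3,190+170/3),2), "front wall top", onz(s,(295+28/3,190+150/3),14))
v=P["farback"]-P["farfront"];print("len",np.linalg.norm(v),"theta",np.arcsin(-v[2]/np.linalg.norm(v)),"yaw",np.degrees(np.arctan2(v[1],v[0])))
v=P["tabroot"]-P["tabtip"];print(np.degrees(np.arctan2(v[1],v[0])))
yaw=np.radians(-76.5);bx=np.array([np.cos(yaw),np.sin(yaw),0]);by=np.array([-bx[1],bx[0],0])
# hinge mid: from farback by -100 along y
h=P["farback"]-100*by;h2=P["tabtip"][:2]+206*bx[:2]*np.cos(.15);print(h,h2)
o=h-85*bx;o[2]=0;print("box origin",o)
for y in(50,0,-50):
  print(y,"front of lane floor in scene",proj(s,o+bx*-68+by*y+[0,0,4]),proj(s,o+bx*-10+by*y+[0,0,4]))
```

```text
tabtip [475.5 -91.8  65.6] 2.5
tabroot [ 483.7 -126.6   62.7] 3.6
farfront [ 575.6 -101.7   65. ] 4.0
farback [ 620.3 -260.1   51.9] 4.4
boxcorner floor [576.61566953 -97.32854871   2.        ] front wall top [579.52495187 -99.45881731  14.        ]
len 165.07121567894177 theta 0.0796208291656989 yaw -74.25131597957355
-76.69095952811787
[ 523.01871081 -283.44731177   51.91073798] [ 523.03290378 -289.88054652]
box origin [ 503.17585488 -200.79586854    0.        ]
50 front of lane floor in scene [328.30034501 250.2106229 ] [348.52649138 240.02258342]
0 front of lane floor in scene [349.72032462 258.63550404] [369.80834751 247.79360344]
-50 front of lane floor in scene [372.66361073 267.65953031] [392.54475592 256.09574983]
```

>>> servo_tool([
  [[0,0,0,0,0,0,-7],[0,0,0,0,0,0,-7],[0,0,0,0,0,0,-7],[0,0,0,0,0,0,-7],[0,0,0,0,0,0,-7],[0,0,0,0,0,0,-7],[0,0,0,0,0,0,-7],[0,0,0,0,0,0,-7],[0,0,0,0,0,0,-7],[0,0,0,0,0,0,-7]],
])

```text
clock: 0.93
position: [221.1, -584.2, 230.6]
ee_rot: [0.714, -0.7, -0.001, -0.0]
contact_force: [-0.4, 0.4, -0.2]
gripper_width: 85.3
grasp_force: 0.0
```

>>> servo_tool([
  [[100,-0.0315,-0.0178,0,0,0,0],[100,-0.0315,-0.0178,0,0,0,0],[100,-0.0315,-0.0178,0,0,0,0],[100,-0.0315,-0.0178,0,0,0,0],[100,-0.0315,-0.0178,0,0,0,0],[100,-0.0315,-0.0178,0,0,0,0],[100,-0.0315,-0.0178,0,0,0,0],[100,-0.0315,-0.0178,0,0,0,0],[100,-0.0315,-0.0178,0,0,0,0],[100,-0.0315,-0.0178,0,0,0,0]],
])

```text
clock: 1.77
position: [395.4, -265.5, 231.1]
ee_rot: [0.712, -0.703, -0.0, 0.0]
contact_force: [0.5, 0.6, 0.4]
gripper_width: 51.4
grasp_force: 0.0
```

>>> servo_tool([
  [[100,-0.0315,-0.0178,0,0,0,0],[100,-0.0315,-0.0178,0,0,0,0],[100,-0.0315,-0.0178,0,0,0,0],[100,-0.0315,-0.0178,0,0,0,0],[100,-0.0315,-0.0178,0,0,0,0],[100,0,0,0,0,0,-6.2],[100,0,0,0,0,0,-6.2],[100,0,0,0,0,0,0]],
])

```text
clock: 2.43
position: [482.2, -107.8, 230.8]
ee_rot: [0.784, -0.62, -0.001, 0.0]
contact_force: [-0.8, 0.0, -0.3]
gripper_width: 51.8
grasp_force: 0.0
```

Run:
```python
from h import *
d=shot("wrist","w1");s=arm.read_state();print(s["position"],s["ee_rot"],s["gripper_width"],s["joints"].round(2))
print(d["T"].round(3).tolist(),d["K"][0,0]);print("tab tip/grip expect px",proj(d,(475.5,-92,65)),proj(d,(479,-105.6,65)))
```

```text
[ 481.98805846 -108.29520232  230.8729101 ] [ 7.82826270e-01 -6.22240116e-01 -4.26243600e-04  2.95531650e-04] 51.694909900974615 [ 0.11  0.16 -0.3  -0.   -1.11  0.12]
[[-0.973, 0.222, 0.067, 498.899], [-0.232, -0.934, -0.272, -176.954], [0.002, -0.28, 0.96, 372.715], [0.0, 0.0, 0.0, 1.0]] 330.5426742272672
tab tip/grip expect px [283.1567641  207.74784012] [282.92042124 193.634032  ]
```

View pics/w1.png

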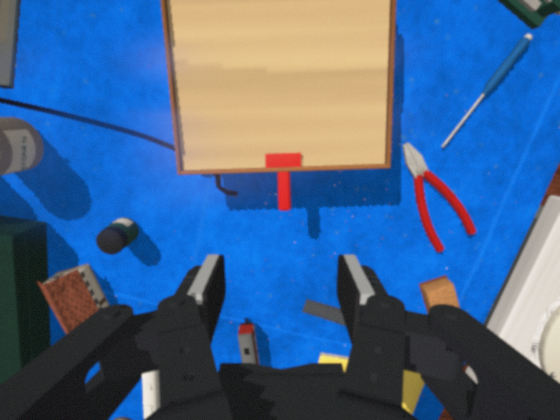

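The wrist view shows the red tab from (284,171) to (285,209) and the flap's front edge from (178,174) to (391,165). Next I'll refine the tab position and yaw from these.

Run:
```python
from h import *
d=load("w1");H=cv2.cvtColor(d["frame"],cv2.COLOR_BGR2HSV)
m=((H[...,0]<8)|(H[...,0]>172))&(H[...,1]>150);m[:173]=0;m[215:]=0;m[:,:265]=0;m[:,305:]=0
c,sz,b,_=rect(m);print(c,sz,b.round(1).tolist())
ys,xs=np.nonzero(m);tip=(xs[ys>ys.max()-3].mean(),ys.max()+.5)
for z in(60,65,70):
  print(z,"tip",onz(d,tip,z).round(1),"corners",onz(d,(178,174.5),z).round(1),onz(d,(391,166.5),z).round(1))
  v=onz(d,(391,166.5),z)-onz(d,(178,174.5),z);print(np.hypot(*v[:2]),np.degrees(np.arctan2(v[1],v[0])))
s=arm.read_state();print(R.from_quat(s["ee_rot"]).as_matrix().round(3).tolist())
# top back edge for parallel line
```

```text
[283.5 191. ] (36.0, 11.0) [[278.0, 173.0], [289.0, 173.0], [289.0, 209.0], [278.0, 209.0]]
60 tip [473.9 -89.1  60. ] corners [580.6 -99.5  60. ] [ 384.9 -153.9   60. ]
203.07591127415523 -164.464575426827
65 tip [474.3 -90.5  65. ] corners [ 579.3 -100.8   65. ] [ 386.7 -154.3   65. ]
199.82893301367747 -164.464575426827
70 tip [474.7 -91.9  70. ] corners [ 578. -102.   70.] [ 388.6 -154.7   70. ]
196.58195475319974 -164.464575426827
[[0.226, -0.974, -0.001], [-0.974, -0.226, 0.0], [-0.0, 0.001, -1.0]]
```

>>> servo_tool([
  [[110,-0.0044,0.0032,0.02,0,0,-1.5],[110,0,0,0.035,0,0,0],[110,0,0,0.035,0,0,0],[110,0,0,0.035,0,0,0],[110,0,0,0.035,0,0,0],[110,0,0,0.028,0,0,0],[255,0,0,0,0,0,0],[255,0,0,0,0,0,0],[255,0,0,0,0,0,0],[255,0,0,0,0,0,0]],
])

```text
clock: 3.32
position: [478.5, -105.6, 45.0]
ee_rot: [0.791, -0.611, 0.001, -0.0]
contact_force: [-1.1, -3.0, -2.1]
gripper_width: 10.5
grasp_force: 58.4
```

>>> servo_tool([
  [[255,0,0,0,0,0,0],[255,0,0,0,0,0,0]],
])

```text
clock: 3.48
position: [478.5, -105.5, 44.7]
ee_rot: [0.791, -0.611, 0.001, -0.001]
contact_force: [-0.9, -5.0, -1.0]
gripper_width: 10.6
grasp_force: 58.6
```

>>> servo_tool([
  [[255,0.0006,0,-0.015,0,-4.5,0],[255,0.0006,0,-0.015,0,-4.5,0],[255,0.0006,0,-0.015,0,-4.5,0],[255,0.0006,0,-0.015,0,-4.5,0]],
])

```text
clock: 3.82
position: [481.1, -115.0, 104.3]
ee_rot: [0.782, -0.603, -0.123, -0.097]
contact_force: [-1.8, -7.8, -6.4]
gripper_width: 10.8
grasp_force: 59.3
```

>>> servo_tool([
  [[255,0.0006,0,-0.015,0,-4.5,0],[255,0.0006,0,-0.015,0,-4.5,0],[255,0.0006,0,-0.015,0,-4.5,0],[255,0,0,0,0,0,0]],
])

```text
clock: 4.15
position: [486.3, -134.2, 145.3]
ee_rot: [0.761, -0.589, -0.215, -0.168]
contact_force: [-2.1, 2.7, 2.3]
gripper_width: 10.7
grasp_force: 59.7
```

>>> servo_tool([
  [[255,0.0006,0,-0.015,0,-4.5,0],[255,0.0006,0,-0.015,0,-4.5,0],[255,0.0006,0,-0.0135,0,-4,0],[255,0,0,0,0,0,0],[255,0,0,0,0,0,0]],
])

```text
clock: 4.57
position: [492.7, -158.0, 176.6]
ee_rot: [0.732, -0.566, -0.299, -0.232]
contact_force: [-0.6, 2.5, -4.6]
gripper_width: 10.1
grasp_force: 67.2
```

>>> servo_tool([
  [[110,0,0,0,0,0,0],[110,0,0,0,0,0,0],[110,0,0,0,0,0,0],[110,0,0,-0.02,0,0,0],[110,0,0,-0.035,0,0,0],[110,-0.02,0,-0.035,0,0,0],[110,-0.03,0,-0.015,0,6,0],[110,-0.035,0,0,0,7,0],[110,-0.035,0,0,0,7,0],[110,-0.035,0,0,0,7,0]],
])

```text
clock: 5.4
position: [479.9, -109.2, 345.1]
ee_rot: [0.782, -0.605, -0.115, -0.093]
contact_force: [1.4, 2.4, 1.2]
gripper_width: 48.1
grasp_force: 0.0
```

Run:
```python
from h import *
t=shot("top","t2");s=shot("scene","s2")
st=arm.read_state();print(st["position"],st["ee_rot"],st["gripper_width"])
M=np.zeros((600,800,3),np.uint8)
a=cv2.resize(t["frame"][170:320,270:420],None,fx=2.6,fy=2.6,interpolation=2);b=cv2.resize(s["frame"][150:300,280:440],None,fx=2.5,fy=2.5,interpolation=2)
M[:390,:390]=a;M[:375,400:800]=b
M[395:600,:300]=cv2.resize(s["frame"],None,fx=.535,fy=.488)[:205]
M[395:600,310:610]=cv2.resize(t["frame"],None,fx=.535,fy=.488)[:205]
cv2.imwrite("pics/m2.png",M)
```

```text
[ 478.16092642 -101.66330671  348.66179838] [ 0.78746955 -0.5981399  -0.11443609 -0.09499864] 48.14284905104015
```

View pics/m2.png

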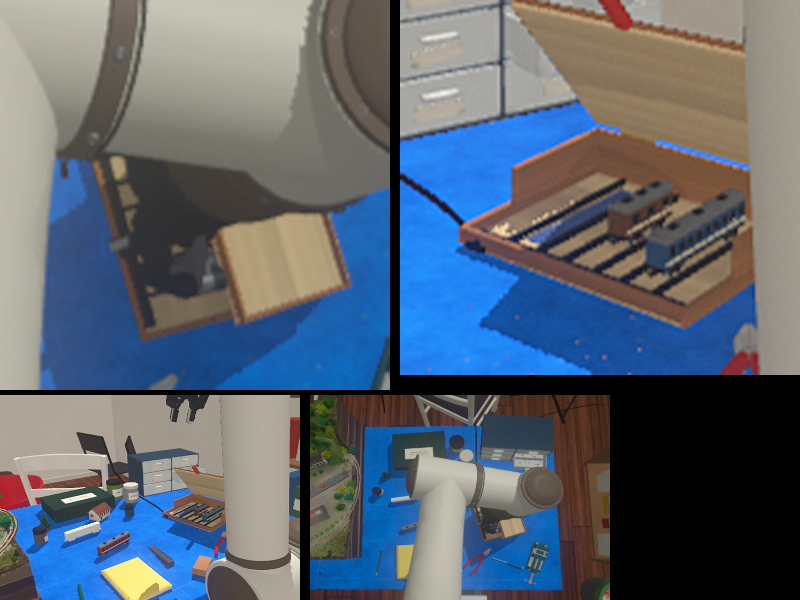

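The far lane (blue felt, crop (575,220)) is free. The brown van stands in the middle lane and the blue coach in the near lane, and the flap stays raised. Next I'll lean the tool to the tab side and look down into the box with the wrist camera.

>>> servo_tool([
  [[110,-0.004,0,0.01,0,7,0],[110,-0.004,0,0.01,0,7,0],[110,-0.004,0,0.01,0,7,0],[110,-0.004,0,0.01,0,7,0],[110,-0.004,0,0.01,0,7,0],[110,-0.004,0,0.01,0,7,0],[110,-0.004,0,0.01,0,7,0],[110,-0.004,0,0.01,0,7,0],[110,0,0,0,0,0,0],[110,0,0,0,0,0,0]],
])

```text
clock: 6.33
position: [472.8, -88.4, 260.8]
ee_rot: [0.748, -0.576, 0.26, 0.203]
contact_force: [0.5, 0.4, -0.1]
gripper_width: 48.7
grasp_force: 0.0
```

Run:
```python
from h import *
d=shot("wrist","w2")
st=arm.read_state();print(st["position"],R.from_quat(st["ee_rot"]).as_matrix().round(3).tolist(),st["gripper_width"],st["joints"].round(2))
cv2.imwrite("pics/w2b.png",cv2.resize(d["frame"],(800,600),interpolation=2))
```

```text
[474.10516661 -88.20844968 262.26309977] [[0.198, -0.968, 0.157], [-0.758, -0.253, -0.601], [0.621, -0.001, -0.784]] 48.67355568683449 [ 0.48  0.09 -0.72  0.76 -1.08 -0.7 ]
```

View pics/w2b.png

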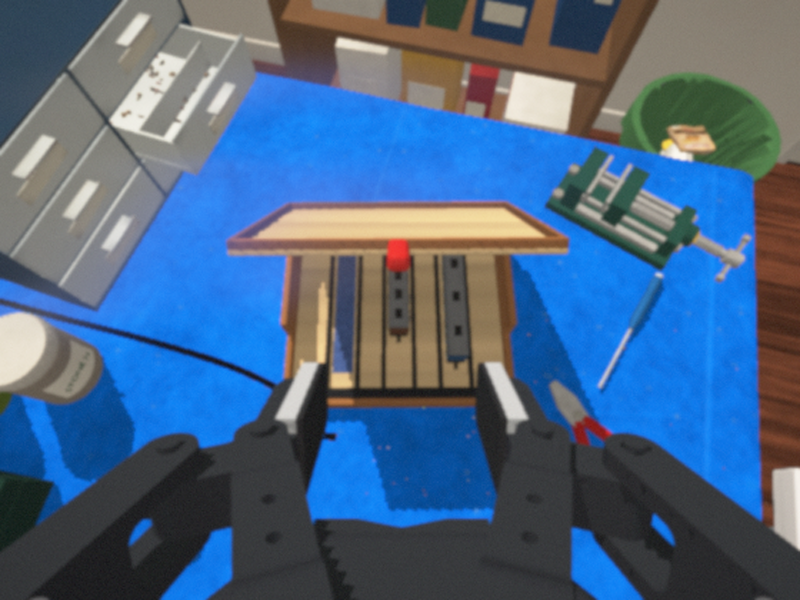

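The wrist view (at 800x600) shows the free far lane's blue felt at (345,310), between black strips at columns 331 and 358. The van is at (397,295), the coach at (456,310), and the front bar at row 392. Next I'll fit the strips.

Run:
```python
from h import *
d=load("w2");g=cv2.cvtColor(d["frame"],cv2.COLOR_BGR2GRAY).astype(float)
L={}
for nm,c0 in(("s1",231.5),("s2",250.5),("s3",270.5),("s4",288.5),("s5",310.),("s6",332)):
    pts=[]
    for r in range(190,264,2):
        seg=g[r,int(c0)-6:int(c0)+8];w=np.clip(np.median(seg)-15-seg,0,None)
        if w.sum()>20: pts.append((int(c0)-6+(w*np.arange(len(seg))).sum()/w.sum(),r))
    P=np.array(pts)
    if len(P)<8: print(nm,len(P));continue
    W=np.array([onz(d,p,10)[:2] for p in P]);k=cv2.fitLine(W.astype(np.float32),cv2.DIST_HUBER,0,.01,.01).ravel()
    v=k[:2]*np.sign(-k[1]);n=np.array([-v[1],v[0]]);print(nm,len(P),"yaw",np.degrees(np.arctan2(v[1],v[0])).round(2),"pt",k[2:].round(1),"res",np.std((W-k[2:])@n).round(2));L[nm]=(k[2:],v)
yaw=np.radians(-75);bx=np.array([np.cos(yaw),np.sin(yaw)]);by=np.array([-bx[1],bx[0]])
for n,(p,v) in L.items(): print(n,"y",(p@by).round(1))
# front bar: column profile near col 290..320 rows 262..290
for c in(240,262,280,300,322):
    seg=g[264:292,c];w=np.clip(np.median(seg)-10-seg,0,None);r=264+(w*np.arange(len(seg))).sum()/w.sum();q=onz(d,(c,r),10)[:2];print("bar",c,r.round(1),q.round(1),"x",(q@bx).round(1),g[264:292:2,c].astype(int).tolist())
```

```text
s1 36 yaw -75.88 pt [ 562.3 -180.2] res 2.19
s2 30 yaw -76.67 pt [ 538.5 -184.1] res 0.98
s3 35 yaw -78.08 pt [ 512.5 -186.7] res 2.13
s4 37 yaw -74.67 pt [ 492.2 -208. ] res 1.19
s5 26 yaw -74.43 pt [ 465.2 -196.3] res 2.21
s6 36 yaw -76.23 pt [ 440.5 -207.8] res 1.91
s1 y 496.5
s2 y 472.5
s3 y 446.7
s4 y 421.6
s5 y 398.5
s6 y 371.7
bar 240 279.0 [ 530.2 -115.8] x 249.0 [202, 206, 208, 190, 98, 45, 45, 79, 132, 121, 77, 73, 71, 67]
bar 262 274.7 [ 505.6 -127.6] x 254.1 [125, 129, 126, 111, 47, 27, 29, 54, 78, 79, 74, 72, 70, 67]
bar 280 274.8 [ 484.3 -133.2] x 254.0 [128, 126, 128, 106, 41, 28, 27, 52, 74, 78, 73, 71, 66, 67]
bar 300 274.8 [ 460.5 -139.5] x 254.0 [131, 127, 127, 108, 40, 33, 30, 52, 78, 79, 73, 66, 66, 66]
bar 322 275.1 [ 434.3 -146.1] x 253.5 [129, 129, 128, 103, 38, 27, 26, 59, 79, 77, 77, 68, 63, 59]
```

>>> servo_tool([
  [[110,-0.0316,-0.0042,-0.0152,0,0,0],[110,-0.0316,-0.0042,-0.0152,0,0,0],[110,-0.0316,-0.0042,-0.0152,0,0,0],[110,-0.0316,-0.0042,-0.0152,0,0,0],[110,-0.0316,-0.0042,-0.0152,0,0,0],[110,-0.0316,-0.0042,-0.0152,0,0,0],[110,-0.0316,-0.0042,-0.0152,0,0,0],[110,-0.0316,-0.0042,-0.0152,0,0,0],[110,0,0,0,3.1,0,-3.9],[110,0,0,0,0,0,0]],
])

```text
clock: 7.22
position: [437.6, 186.7, 200.2]
ee_rot: [0.772, -0.544, 0.269, 0.188]
contact_force: [0.3, -0.8, 0.6]
gripper_width: 48.3
grasp_force: 0.0
```

Run:
```python
from h import *
d=shot("wrist","w3")
st=arm.read_state();print(st["position"],R.from_quat(st["ee_rot"]).as_matrix().round(3).tolist(),st["gripper_width"],st["joints"].round(2))
print(proj(d,(452-9,188.6,36)),proj(d,(481,78,36)))
t=load("top0");s=load("scene0")
for p,c in(((68,372),97),((35,255),97)):
    for h in(0,50,100,150,200):
        Y=onz(t,(c,300),h)[1];o,v=ray(s,p);q=o+v*(Y-o[1])/v[1];print(p,h,q.round(0))
```

```text
[437.46486346 185.45528955 200.44742286] [[0.261, -0.943, 0.208], [-0.74, -0.334, -0.584], [0.62, -0.001, -0.785]] 48.42966684840984 [ 1.03  0.3  -0.57  0.53 -1.23 -1.01]
[274.62860195 305.66005979] [277.00784322 191.96569618]
(68, 372) 0 [277. 361. 118.]
(68, 372) 50 [550. 342. -73.]
(68, 372) 100 [ 823.  322. -264.]
(68, 372) 150 [1096.  303. -455.]
(68, 372) 200 [1369.  283. -646.]
(35, 255) 0 [364. 361. 206.]
(35, 255) 50 [687. 342.  65.]
(35, 255) 100 [1011.  322.  -75.]
(35, 255) 150 [1334.  303. -216.]
(35, 255) 200 [1657.  283. -356.]
```

View pics/w3.png

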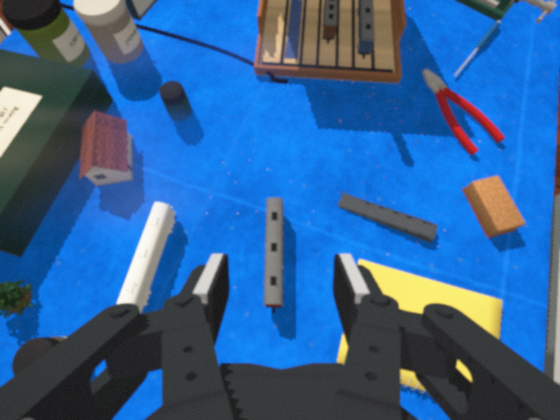

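The wrist view shows the railcar's grey roof from (275,197) to (273,307), about 18 px wide and between the fingers. The white look-alike is to its left at (145,255). Next I'll measure the railcar's axis.

Run:
```python
from h import *
d=load("w3");H=cv2.cvtColor(d["frame"],cv2.COLOR_BGR2HSV)
m=H[190:312,255:295];m=~((m[...,0]>95)&(m[...,0]<125)&(m[...,1]>120))
c,sz,b,a=rect(m,(255,190));print(c,sz,b.round(1).tolist())
W=np.array([onz(d,p,36)[:2] for p in b]);print(W.round(1).tolist())
i=np.argsort(b[:,1]);top=W[i[:2]].mean(0);bot=W[i[2:]].mean(0);v=top-bot
print("front/back mid",bot,top,"len",np.hypot(*v),"yaw",np.degrees(np.arctan2(v[1],v[0])),"centre",(top+bot)/2, "width",np.hypot(*(W[i[0]]-W[i[1]])),np.hypot(*(W[i[2]]-W[i[3]])))
# per-row centre of roof
P=[(255+np.nonzero(m[r])[0].mean(),190+r) for r in range(14,110,4)]
Q=np.array([onz(d,p,36)[:2] for p in P],np.float32);k=cv2.fitLine(Q,2,0,.01,.01).ravel();print("axis",np.degrees(np.arctan2(k[1],k[0])),k[2:])
```

```text
[274.02726746 252.93659973] (18.66053581237793, 110.1432876586914) [[263.3, 307.8], [266.1, 197.6], [284.8, 198.1], [281.9, 308.2]]
[[452.3, 193.9], [489.6, 88.1], [470.8, 82.0], [435.8, 188.5]]
front/back mid [444.04157382 191.19872339] [480.19798347  85.04749423] len 112.13995456845649 yaw -71.19052796298014 centre [462.11977864 138.12310881] width 19.745015506754886 17.3645812493875
axis -70.50971 [462.6738  137.99348]
```

>>> servo_tool([
  [[110,-0.0385,-0.0035,0,0,0,0],[110,-0.0385,-0.0034,0,0,0,0],[110,0,0,0.038,0,0,0],[110,0,0,0.038,0,0,0],[110,0,0,0.038,0,0,0],[110,0,0,0.035,0,0,0],[110,0,0,0.014,0,0,0],[110,0,0,0.01,0,0,0],[110,0,0,0,0,0,0],[110,0,0,0,0,0,0]],
])

```text
clock: 8.1
position: [460.9, 141.7, 17.1]
ee_rot: [0.77, -0.546, 0.269, 0.189]
contact_force: [-0.3, 1.1, -0.2]
gripper_width: 48.4
grasp_force: 0.0
```

>>> servo_tool([
  [[255,0,0,0,0,0,0],[255,0,0,0,0,0,0],[255,0,0,0,0,0,0],[255,0,0,0,0,0,0],[255,0,0,0,0,0,0],[255,0,0,0,0,0,0]],
])

```text
clock: 8.6
position: [460.4, 143.6, 17.3]
ee_rot: [0.772, -0.544, 0.27, 0.189]
contact_force: [-0.3, 2.7, 6.2]
gripper_width: 16.5
grasp_force: 59.5
```

Run:
```python
from h import *
d=shot("wrist","w4");st=arm.read_state();print(st["position"],R.from_quat(st["ee_rot"]).as_matrix().round(3).tolist(),st["gripper_width"],st["grasp_force"],st["contact_force"])
s=shot("scene","s4");M=np.zeros((420,760,3),np.uint8);M[:,:360]=d["frame"][:,100:460];M[:,370:760]=cv2.resize(s["frame"][230:370,130:260],(390,420),interpolation=2)
cv2.imwrite("pics/m4.png",M)
```

```text
[460.37857662 143.58488691  17.27934398] [[0.262, -0.942, 0.212], [-0.737, -0.337, -0.585], [0.622, -0.003, -0.783]] 16.791729571175157 59.48359787464142 [-0.95636648  1.92647988  5.94609865]
```

View pics/m4.png

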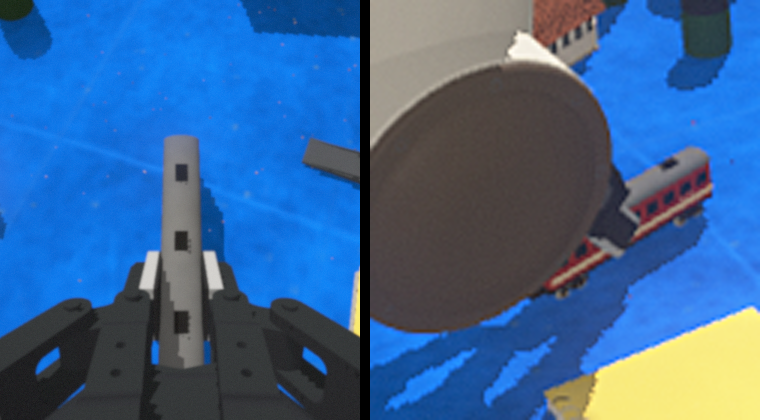

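The railcar is gripped squarely: its roof runs from (281,137) to about (282,368) in the wrist image, with a pad on each side.

Run:
```python
from h import *
d=load("w4");p=np.array([460.4,143.6,17.3]);Rm=R.from_quat([.772,-.544,.27,.189]).as_matrix()
u=np.array([Rm[0,0],Rm[1,0]]);u/=np.hypot(*u);n=np.array([-u[1],u[0]])
for q in((281.5,137),(282,368)): 
    w=onz(d,q,34)[:2]-p[:2];print("along",(w@u).round(1),"side",(w@n).round(1))
yaw=np.radians(-75.5);bx=np.array([np.cos(yaw),np.sin(yaw)]);by=np.array([-bx[1],bx[0]])
# axis of roof windows
print("tool yaw",np.degrees(np.arctan2(u[1],u[0])))
O=325.3*bx+437.3*by;print("box",O)
```

```text
along 62.5 side -0.2
along -41.3 side -0.6
tool yaw -70.3915122174932
box [ 504.81957846 -205.44725164]
```

>>> servo_tool([
  [[255,0.0062,0,-0.0078,0,0,0],[255,0.0124,0,-0.0157,0,0,0],[255,0.0186,0,-0.0235,0,0,0],[255,0.0186,0,-0.0235,0,0,0],[255,0.0186,0,-0.0235,0,0,0],[255,0.0124,0,-0.0157,0,0,0],[255,0,0,0,0,0,0]],
])

```text
clock: 9.28
position: [460.5, 144.7, 159.4]
ee_rot: [0.772, -0.545, 0.27, 0.186]
contact_force: [0.3, 0.6, 0.3]
gripper_width: 17.0
grasp_force: 58.6
```

>>> servo_tool([
  [[255,0,0,0,-3.2,0,4],[255,0.0239,-0.0006,0.0237,0,0,0],[255,0.0239,-0.0006,0.0237,0,0,0],[255,0.0239,-0.0006,0.0237,0,0,0],[255,0.0239,-0.0006,0.0237,0,0,0],[255,0.0239,-0.0006,0.0237,0,0,0],[255,0.0239,-0.0006,0.0237,0,0,0],[255,0.0239,-0.0006,0.0237,0,0,0],[255,0.0239,-0.0006,0.0237,0,0,0],[255,0,0,0,0,0,0]],
])

```text
clock: 10.12
position: [528.4, -121.0, 124.8]
ee_rot: [0.744, -0.581, 0.258, 0.205]
contact_force: [0.1, -0.7, -0.7]
gripper_width: 16.7
grasp_force: 58.8
```

>>> servo_tool([
  [[255,0,0,0.02,0,0,0],[255,0,0,0.02,0,0,0],[255,0,0,0.015,0,0,0],[255,0,0,0,0,0,0]],
])

```text
clock: 10.45
position: [537.3, -149.9, 80.6]
ee_rot: [0.747, -0.578, 0.258, 0.204]
contact_force: [0.1, -0.7, -0.8]
gripper_width: 16.5
grasp_force: 58.8
```

Run:
```python
from h import *
d=shot("wrist","w5");s=shot("scene","s5");st=arm.read_state();Rm=R.from_quat(st["ee_rot"]).as_matrix();print(st["position"],Rm.round(3).tolist(),st["gripper_width"],st["contact_force"])
print("yaw",np.degrees(np.arctan2(Rm[1,0],Rm[0,0])),st["joints"].round(2))
M=np.zeros((440,800,3),np.uint8);M[:420,:400]=cv2.resize(d["frame"][100:380,140:407],(400,420),interpolation=2);M[:420,410:800]=cv2.resize(s["frame"][150:290,280:410],(390,420),interpolation=2)
cv2.imwrite("pics/m5.png",M)
```

```text
[ 538.87067356 -148.5524488    82.88658165] [[0.197, -0.968, 0.153], [-0.758, -0.249, -0.603], [0.622, 0.002, -0.783]] 16.803895311802425 [-0.22066985  0.66962627  0.06037383]
yaw -75.44359331427816 [ 0.14  0.41 -0.88  1.33 -0.69 -1.12]
```

View pics/m5.png

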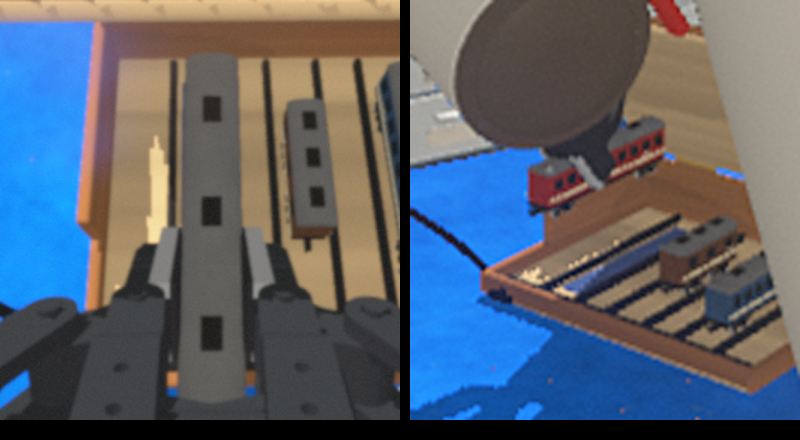

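The wrist crop shows the held car at columns 183–240. Strip s1 is at column 174, s3 at 268, and the van is at (310,160). The lane centre is slightly left of the car's axis, so I'll work out the correction.

Run:
```python
from h import *
d=load("w5");g=cv2.cvtColor(d["frame"],cv2.COLOR_BGR2GRAY).astype(float)
tcp=np.array([538.87,-148.55,82.89])
def line(name,c0,c1,r0,r1,z):
    P=[]
    for r in range(r0,r1,2):
        c=c0+(c1-c0)*(r-r0)/(r1-r0);a=int(c)-5;seg=g[r,a:a+11];w=np.clip(np.median(seg)-15-seg,0,None)
        if w.sum()>20:P.append((a+(w*np.arange(11)).sum()/w.sum(),r))
    W=np.array([onz(d,p,z)[:2] for p in P],np.float32);k=cv2.fitLine(W,2,0,.01,.01).ravel();v=k[:2]*np.sign(-k[1])
    print(name,len(P),np.round(P[0],1),np.round(P[-1],1),"yaw",np.degrees(np.arctan2(v[1],v[0])).round(2));return k[2:],v
f=lambda c,r:(140+c*.6675,100+r*.6667)
r=lambda y:int(100+y*.6667);c=lambda x:140+x*.6675
s1=line("s1",c(174),c(173),r(65),r(215),10);s3=line("s3",c(267),c(274),r(65),r(175),10)
s4=line("s4",c(316),c(321),r(65),r(95),10);s5=line("s5",c(358),c(383),r(65),r(240),10)
zr=tcp[2]-17.3+35
A=onz(d,f(211,56),zr)[:2];B=onz(d,f(212,395),zr)[:2];v=(A-B)/np.hypot(*(A-B));print("car yaw",np.degrees(np.arctan2(v[1],v[0])),"len",np.hypot(*(A-B)),"centre-tcp",(A+B)/2-tcp[:2])
yaw=np.radians(-75.5);bx=np.array([np.cos(yaw),np.sin(yaw)]);by=np.array([-bx[1],bx[0]])
C=tcp[:2]+7*bx
for p,y in((s1,63.5),(s3,13.5),(s4,-13.5),(s5,-36.5)):print("origin.by",(p[0]@by-y).round(1))
print("car lane coord tcp",(C@by).round(1),"img",((A+B)/2@by).round(1),"along",(C@bx).round(1),((A+B)/2@bx).round(1))
```

```text
s1 50 [255.6 143. ] [254.6 241. ] yaw -74.42
s3 37 [317. 143.] [321.7 215. ] yaw -74.76
s4 10 [350. 143.] [352. 161.] yaw -74.67
s5 59 [378.1 143. ] [395. 259.] yaw -74.79
car yaw -75.45159262381492 len 99.48232812994108 centre-tcp [  0.98499287 -11.31230112]
origin.by 437.9
origin.by 438.9
origin.by 439.6
origin.by 439.4
car lane coord tcp 484.5 img 482.6 along 285.7 289.9
```

>>> servo_tool([
  [[255,0,-0.005,0,0.4,0,-0.5],[255,-0.003,0,0.015,0,0,0],[255,0,0,0.015,0,0,0],[255,0,0,0.015,0,0,0],[255,0,0,0,0,0,0],[255,0,0,0,0,0,0]],
])

```text
clock: 11.05
position: [551.5, -171.7, 46.9]
ee_rot: [0.75, -0.574, 0.262, 0.2]
contact_force: [0.3, -0.1, 0.2]
gripper_width: 17.1
grasp_force: 58.8
```

Run:
```python
from h import *
d=shot("wrist","w6");s=shot("scene","s6")
ps=[arm.read_state() for _ in range(3)];st=ps[0];Rm=R.from_quat(st["ee_rot"]).as_matrix();print([p["position"].round(1).tolist() for p in ps],st["gripper_width"],st["contact_force"].round(1))
print("yaw",np.degrees(np.arctan2(Rm[1,0],Rm[0,0])),Rm.round(3).tolist())
M=np.zeros((500,800,3),np.uint8);M[:480,:400]=cv2.resize(d["frame"][120:312,200:360],(400,480),interpolation=2);M[:420,410:800]=cv2.resize(s["frame"][150:290,280:410],(390,420),interpolation=2)
cv2.imwrite("pics/m6.png",M)
```

```text
[[551.9, -171.1, 47.6], [551.9, -171.1, 47.6], [551.9, -171.1, 47.6]] 16.96548322178813 [ 0.3 -0.1 -0.9]
yaw -74.85668673647501 [[0.204, -0.965, 0.164], [-0.755, -0.262, -0.601], [0.623, -0.001, -0.782]]
```

View pics/m6.png

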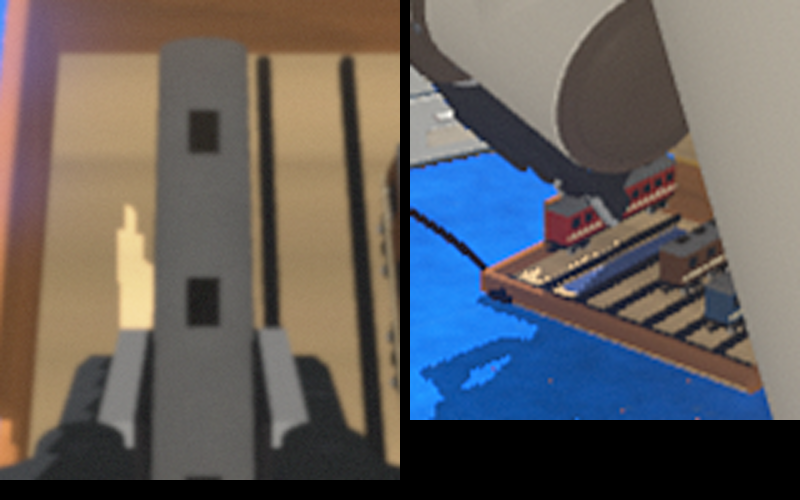

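The held car hides the left strip (s1). Strips s2 and s3 are at crop columns 264 and 347, and the car spans 160–246, so it now sits a few mm too far left. I'll compute the exact shift.

Run:
```python
from h import *
d=load("w6");g=cv2.cvtColor(d["frame"],cv2.COLOR_BGR2GRAY).astype(float)
tcp=np.array([551.9,-171.1,47.6])
X=lambda x:200+x/2.5
Y=lambda y:int(120+y/2.5)
yaw=np.radians(-74.8);bx=np.array([np.cos(yaw),np.sin(yaw)]);by=np.array([-bx[1],bx[0]])
def line(name,c0,c1,r0,r1,y):
    P=[]
    for r in range(r0,r1,2):
        c=c0+(c1-c0)*(r-r0)/(r1-r0);a=int(round(c))-4;seg=g[r,a:a+9];w=np.clip(np.median(seg)-15-seg,0,None)
        if w.sum()>20:P.append((a+(w*np.arange(9)).sum()/w.sum(),r))
    W=np.array([onz(d,p,10)[:2] for p in P],np.float32);k=cv2.fitLine(W,2,0,.01,.01).ravel();v=k[:2]*np.sign(-k[1])
    print(name,len(P),np.round(P[0],1),np.round(P[-1],1),"yaw",np.degrees(np.arctan2(v[1],v[0])).round(2),"lane far centre by",(k[2:]@by-y+50).round(1))
line("s2",X(264),X(272),Y(64),Y(320),36.5);line("s3",X(347),X(368),Y(64),Y(380),13.5)
# car side edges: transitions in horizontal gradient near crop cols ~160/246 ... 
dx=np.abs(cv2.Sobel(g,cv2.CV_64F,1,0));mid=[]
for r in range(Y(70),Y(320),3):
    t=(r-Y(70))/(Y(320)-Y(70));l=X(160-6*t);q=X(246+6*t)
    a=int(l)-3;b=int(q)-3;ll=a+np.argmax(dx[r,a:a+7]);rr=b+np.argmax(dx[r,b:b+7]);mid.append(((ll+rr)/2,r,rr-ll))
mid=np.array(mid)
for zr in(30,34):
    z=tcp[2]-17.3+zr;W=np.array([onz(d,p[:2],z)[:2] for p in mid],np.float32);k=cv2.fitLine(W,2,0,.01,.01).ravel();v=k[:2]*np.sign(-k[1])
    print("car",zr,"yaw",np.degrees(np.arctan2(v[1],v[0])),"by",k[2:]@by,"w mm",np.hypot(*(onz(d,(mid[0,0]-mid[0,2]/2,mid[0,1]),z)-onz(d,(mid[0,0]+mid[0,2]/2,mid[0,1]),z))[:2]))
print("tcp by",tcp[:2]@by,"along",(tcp[:2]+7*bx)@bx, "bar", np.array([470,-137])@bx+75)
# back wall bottom/floor edge row at far side: along coordinate of roof end
A=onz(d,(X(203),Y(40)),z)[:2];print("roof end along",A@bx)
g0=g[Y(20):Y(90),int(X(300))];i=np.argmax(np.diff(g0));print("floor/backwall row",Y(20)+i,onz(d,(X(300),Y(20)+i+.5),4)[:2]@bx, "inner back wall expected", np.array([470,-137])@bx+155)
```

```text
s2 29 [305.2 151. ] [307.5 227. ] yaw -74.78 lane far centre by 484.2
s3 15 [338.2 145. ] [342.3 203. ] yaw -74.83 lane far centre by 484.6
car 30 yaw -74.77236 by 487.0500043771454 w mm 19.071165594402647
car 34 yaw -74.77208 by 487.0616439814885 w mm 18.533311662784037
tcp by 487.73203483381667 along 316.8165298961057 bar 330.4361737039131
roof end along 372.8873024465807
floor/backwall row 140 411.03079590858323 inner back wall expected 410.4361737039131
```

>>> servo_tool([
  [[255,0,0.0026,0,0,0,0],[255,0,0,0.01,0,0,0],[255,0,0,0.01,0,0,0],[255,0,0,0,0,0,0],[255,0,0,0,0,0,0]],
])

```text
clock: 11.57
position: [551.8, -184.6, 31.4]
ee_rot: [0.75, -0.574, 0.262, 0.201]
contact_force: [0.1, 0.3, -0.4]
gripper_width: 16.7
grasp_force: 58.8
```

Run:
```python
from h import *
d=shot("wrist","w7");g=cv2.cvtColor(d["frame"],cv2.COLOR_BGR2GRAY).astype(float)
st=arm.read_state();tcp=st["position"];print(tcp.round(1),st["contact_force"].round(1))
yaw=np.radians(-74.8);bx=np.array([np.cos(yaw),np.sin(yaw)]);by=np.array([-bx[1],bx[0]])
C=(tcp[:2]+7*bx);O=330.5*bx+434.4*by
def at(x,y,z):return proj(d,[*(O+x*bx+y*by),z])
def line(name,y):
    P=[]
    for x in range(-10,70,4):
        c,r=at(x,y,10)
        if not(0<r<419):continue
        r=int(round(r));a=int(round(c))-5;seg=g[r,a:a+11];w=np.clip(np.median(seg)-15-seg,0,None)
        if w.sum()>40:P.append((a+(w*np.arange(11)).sum()/w.sum(),r))
    if len(P)<4: print(name,len(P));return
    W=np.array([onz(d,p,10)[:2] for p in P]);print(name,len(P),np.round(P[0]),np.round(P[-1]),"centre by",np.median(W@by-y+50).round(1),"sd",np.std(W@by).round(2))
line("s1",63.5);line("s2",36.5);line("s3",13.5)
z=tcp[2]-17.3+32;dx=np.abs(cv2.Sobel(cv2.GaussianBlur(g,(3,3),0),cv2.CV_64F,1,0));mid=[]
Lx=(C@bx)-330.5
for x in range(-5,50,4):
    for_l=proj(d,[*(C+x*bx+9*by),z]);for_r=proj(d,[*(C+x*bx-9*by),z]);r=int(round(for_l[1]));a=int(round(for_l[0]))-5;b=int(round(for_r[0]))-5
    ll=a+np.argmax(dx[r,a:a+11]);rr=b+np.argmax(dx[r,b:b+11]);mid.append((onz(d,((ll+rr)/2,r),z)[:2]@by,rr-ll,for_r[0]-for_l[0]))
mid=np.array(mid);print("car by",np.median(mid[:,0]).round(1),mid[:,0].round(1).tolist(),mid[:,1:].round(0).tolist()[::4],"box x",Lx.round(1),"tcp by",(tcp[:2]@by).round(1))
```

```text
[ 552.  -184.4   31.6] [ 0.1 -1.5 -0.6]
s1 8 [258. 274.] [260. 163.] centre by 483.0 sd 0.52
s2 9 [304. 282.] [302. 158.] centre by 485.3 sd 0.81
s3 5 [342. 193.] [339. 158.] centre by 484.7 sd 0.04
car by 485.4 [484.1, 485.4, 485.4, 485.4, 485.4, 485.2, 485.4, 485.5, 485.5, 485.5, 485.5, 485.3, 484.3, 484.3] [[46.0, 42.0], [46.0, 40.0], [44.0, 38.0], [47.0, 37.0]] box x -0.9 tcp by 484.4
```

>>> servo_tool([
  [[255,0,0,0.004,0,0,0],[255,0,0,0.003,0,0,0],[255,-0.0012,0,0.0016,0,0,0],[255,0,0,0,0,0,0]],
])

```text
clock: 11.95
position: [552.9, -189.0, 23.2]
ee_rot: [0.75, -0.574, 0.261, 0.201]
contact_force: [-0.4, -1.4, -0.6]
gripper_width: 16.6
grasp_force: 58.8
```

>>> servo_tool([
  [[255,-0.0009,0,0.0012,0,0,0],[255,-0.0009,0,0.0012,0,0,0],[255,0,0,0,0,0,0]],
])

```text
clock: 12.2
position: [553.3, -189.1, 21.3]
ee_rot: [0.75, -0.574, 0.263, 0.201]
contact_force: [-1.1, 1.9, 5.0]
gripper_width: 16.6
grasp_force: 59.6
```

>>> servo_tool([
  [[165,0,0,0,0,0,0],[165,0,0,0,0,0,0],[165,0,0,0,0,0,0],[165,0,0,-0.01,0,0,0],[165,0,0,-0.025,0,0,0],[165,0,0,-0.035,0,0,0],[165,0,0,-0.035,0,0,0],[165,-0.01,0,-0.025,0,0,0],[165,0,0,0,0,0,0]],
])

```text
clock: 12.95
position: [532.2, -98.6, 119.0]
ee_rot: [0.751, -0.572, 0.264, 0.197]
contact_force: [0.0, 1.4, 0.3]
gripper_width: 30.4
grasp_force: 0.0
```

Run:
```python
from h import *
d=shot("wrist","w8");s=shot("scene","s8");st=arm.read_state();print(st["position"].round(1),st["ee_rot"].round(3),st["gripper_width"],st["contact_force"].round(1))
g=cv2.cvtColor(d["frame"],cv2.COLOR_BGR2GRAY).astype(float)
yaw=np.radians(-74.8);bx=np.array([np.cos(yaw),np.sin(yaw)]);by=np.array([-bx[1],bx[0]]);O=330.5*bx+434.4*by
def at(D,x,y,z):return proj(D,[*(O+x*bx+y*by),z])
for x in(-30,-10,10,30,50):
    a=at(d,x,70,10);b=at(d,x,0,10);r=int(round(a[1]));row=g[r,int(a[0]):int(b[0])].astype(int)
    print(x,r,[at(d,x,y,10)[0].round(0)for y in(63.5,36.5,13.5)],[at(d,x,y,40)[0].round(0)for y in(59,41)],int(a[0]),row[::1].tolist())
# roof and window rows: dark windows on roof
H=cv2.cvtColor(s["frame"],cv2.COLOR_BGR2HSV);m=((H[...,0]<10)|(H[...,0]>170))&(H[...,1]>110)&(H[...,2]>50)
x0,y0=at(s,-60,50,20).astype(int);print("scene exp ends z4,z40:",[at(s,x,50-9,z).round(0).tolist() for x in(-55,65) for z in(4,40)])
mm=np.zeros_like(m);mm[170:270,300:430]=m[170:270,300:430];n,l,stt,cen=cv2.connectedComponentsWithStats(mm.astype(np.uint8));print(stt[1:][stt[1:,4]>15].tolist())
```

```text
[ 530.4 -102.   116.5] [ 0.75  -0.573  0.262  0.2  ] 30.34396469648242 [ 0.1 -0.6 -0.8]
-30 219 [np.float64(270.0), np.float64(302.0), np.float64(329.0)] [np.float64(275.0), np.float64(298.0)] 262 [226, 226, 225, 225, 225, 218, 190, 136, 80, 60, 63, 87, 117, 123, 110, 98, 91, 92, 94, 94, 95, 93, 96, 94, 94, 93, 96, 94, 95, 94, 92, 91, 93, 90, 93, 104, 124, 127, 93, 53, 36, 46, 84, 117, 139, 146, 147, 144, 147, 145, 148, 148, 147, 145, 145, 145, 146, 148, 148, 145, 148, 146, 146, 133, 109, 70, 42, 37, 50, 83, 124, 142, 144, 144, 145, 144, 147, 146, 146, 145, 134, 111]
-10 198 [np.float64(271.0), np.float64(301.0), np.float64(328.0)] [np.float64(275.0), np.float64(298.0)] 263 [211, 211, 211, 212, 210, 193, 150, 99, 70, 61, 75, 99, 98, 90, 90, 92, 92, 92, 90, 87, 81, 80, 80, 78, 76, 79, 81, 87, 89, 91, 90, 94, 93, 88, 95, 105, 95, 68, 42, 39, 54, 89, 116, 129, 134, 132, 133, 132, 132, 132, 132, 133, 132, 132, 133, 134, 135, 132, 132, 132, 130, 122, 95, 63, 42, 38, 51, 85, 113, 123, 114, 100, 89, 73, 59, 65, 77, 86, 90, 89]
10 178 [np.float64(271.0), np.float64(301.0), np.float64(327.0)]
[... 723 characters left out ...]
 136, 137, 138, 135, 137, 139, 136, 127, 101, 66, 47, 40, 63, 96, 125, 135, 138, 132, 106, 80, 67, 80, 86, 91, 92]
50 140 [np.float64(272.0), np.float64(300.0), np.float64(325.0)] [np.float64(276.0), np.float64(297.0)] 264 [149, 149, 149, 146, 149, 138, 113, 82, 64, 64, 91, 112, 107, 98, 93, 93, 96, 97, 99, 98, 99, 98, 98, 97, 96, 96, 95, 94, 97, 96, 96, 98, 103, 112, 107, 81, 57, 59, 83, 120, 143, 146, 149, 149, 147, 148, 148, 148, 147, 150, 147, 148, 151, 150, 147, 150, 147, 137, 112, 78, 53, 50, 69, 110, 135, 148, 147, 147, 148, 143, 129, 106, 97, 94, 94]
scene exp ends z4,z40: [[338.0, 249.0], [338.0, 231.0], [376.0, 228.0], [377.0, 211.0]]
[[343, 215, 8, 8, 23], [333, 215, 43, 27, 210]]
```

The numbers confirm the placement. Both strips show on either side of the car's roof, evenly spaced, and contact came at z = 21.3, exactly 4 mm above the table grasp height. So the car is down on the floor in the lane. Next I'll go back above the tab and regrip it.

>>> servo_tool([
  [[165,0.0186,0.0068,-0.0268,0,0,0],[165,0.0186,0.0068,-0.0268,0,0,0],[165,0.0186,0.0068,-0.0268,0,0,0],[165,0.0186,0.0068,-0.0268,0,0,0],[110,0.0186,0.0068,-0.0268,0,0,0],[110,0.0186,0.0068,-0.0268,0,0,0],[110,0.0186,0.0068,-0.0268,0,0,0],[110,0,0,0,0,-7,0],[110,0,0,0,0,-7,0],[110,0,0,0,0,-7,0]],
])

```text
clock: 13.88
position: [479.7, -102.1, 343.8]
ee_rot: [0.785, -0.601, 0.119, 0.091]
contact_force: [-0.2, -0.1, -0.7]
gripper_width: 48.7
grasp_force: 0.0
```

>>> servo_tool([
  [[110,0,0,0,0,-7,0],[110,0,0,0,0,-7,0],[110,0,0,0,0,-7,0],[110,0,0,0,0,-7,0],[110,0,0,0,0,-7,0],[110,0,0,0,0,-7,0],[110,0,0,0,0,-7,0],[110,0,0,0,0,-7,0],[110,0,0,0,0,-6,0],[110,0,0,0,0,0,0]],
])

```text
clock: 14.72
position: [479.9, -105.5, 338.7]
ee_rot: [0.73, -0.566, -0.306, -0.23]
contact_force: [0.4, 0.0, -1.3]
gripper_width: 48.8
grasp_force: 0.0
```

Run:
```python
from h import *
d=shot("wrist","w9");st=arm.read_state();Rm=R.from_quat(st["ee_rot"]).as_matrix();p=st["position"];print(p.round(1),Rm.round(3).tolist(),st["joints"].round(2))
R0=R.from_quat([.732,-.566,-.299,-.232]).as_matrix();p0=np.array([492.7,-158,176.6])
print("rotvec to release, tool deg",np.degrees((R.from_matrix(Rm).inv()*R.from_matrix(R0)).as_rotvec()).round(1))
pre=p0-90*R0[:,2];print("pre",pre.round(1),"shift tool mm",(R0.T@(pre-p)).round(1))
H=cv2.cvtColor(d["frame"],cv2.COLOR_BGR2HSV);m=((H[...,0]<8)|(H[...,0]>172))&(H[...,1]>150)
n,l,s,c=cv2.connectedComponentsWithStats(m.astype(np.uint8));print(s[1:][s[1:,4]>60].tolist())
g0=p0-18.7*R0[:,2];print("expected grip px",proj(d,g0),"tip",proj(d,g0-14*R0[:,0]),"edge",proj(d,g0+24*R0[:,0]))
```

```text
[ 479.9 -104.8  340. ] [[0.175, -0.967, -0.184], [-0.689, -0.254, 0.679], [-0.703, 0.008, -0.711]] [-0.32  0.35  0.25 -0.67 -1.89  0.49]
rotvec to release, tool deg [ 0.5  0.2 -0.3]
pre [ 508.5 -219.1  240.8] shift tool mm [153.5   1.2 -11.8]
[[428, 0, 11, 25, 185]]
expected grip px [279.34344105 -51.93640787] tip [279.56037747 -20.2815837 ] edge [ 278.94645992 -109.86290814]
```

>>> servo_tool([
  [[110,0.0307,0.0002,-0.0024,0,0,0],[110,0.0307,0.0002,-0.0024,0,0,0],[110,0.0307,0.0002,-0.0024,0,0,0],[110,0.0307,0.0002,-0.0024,0,0,0],[110,0.0307,0.0002,-0.0024,0,0,0],[110,0,0,0,0,0,0]],
])

```text
clock: 15.27
position: [508.7, -218.1, 239.3]
ee_rot: [0.732, -0.565, -0.304, -0.228]
contact_force: [0.5, 0.5, -0.1]
gripper_width: 48.6
grasp_force: 0.0
```

Run:
```python
from h import *
d=shot("wrist","w10");st=arm.read_state();Rm=R.from_quat(st["ee_rot"]).as_matrix();p=st["position"];print(p.round(1),st["contact_force"].round(1))
R0=R.from_quat([.732,-.566,-.299,-.232]).as_matrix();p0=np.array([492.7,-158,176.6])
H=cv2.cvtColor(d["frame"],cv2.COLOR_BGR2HSV);m=((H[...,0]<8)|(H[...,0]>172))&(H[...,1]>150)
n,l,s,c=cv2.connectedComponentsWithStats(m.astype(np.uint8));print(s[1:][s[1:,4]>60].tolist())
g0=p0-18.7*R0[:,2];up=-R0[:,2]*5;print("expected grip px",proj(d,g0+up),"tip",proj(d,g0+up-14*R0[:,0]),"edge",proj(d,g0+up+24*R0[:,0]),"sides",proj(d,g0+up-6*R0[:,1]),proj(d,g0+up+6*R0[:,1]))
print("shift tool mm to release",(Rm.T@(p0-p)).round(1))
```

```text
[ 509.  -216.7  241.6] [-0.3  0.1  0.2]
[[440, 113, 12, 31, 196], [255, 166, 51, 21, 1042], [273, 192, 16, 54, 816], [222, 313, 10, 13, 66]]
expected grip px [280.16565045 226.06457496] tip [280.23083984 245.71334064] edge [280.04823136 190.67323077] sides [271.09038469 226.12725436] [289.23494338 226.00193682]
shift tool mm to release [ 2.4  0.1 89.1]
```

>>> servo_tool([
  [[110,0.001,0,0.03,0,0,0],[110,0.001,0,0.03,0,0,0],[110,0,0,0.02,0,0,0],[110,0,0,0.009,0,0,0],[255,0,0,0,0,0,0],[255,0,0,0,0,0,0],[255,0,0,0,0,0,0],[255,0,0,0,0,0,0],[255,0,0,0,0,0,0],[255,0,0,0,0,0,0]],
])

```text
clock: 16.15
position: [492.6, -157.7, 181.5]
ee_rot: [0.735, -0.562, -0.302, -0.229]
contact_force: [-5.4, -1.5, 2.8]
gripper_width: 10.4
grasp_force: 59.0
```

>>> servo_tool([
  [[255,0.0005,0,0.0149,0,4.5,0],[255,0.0005,0,0.0149,0,4.5,0],[255,0.0005,0,0.0149,0,4.5,0],[255,0.0005,0,0.0149,0,4.5,0],[255,0.0005,0,0.0149,0,4.5,0]],
])

```text
clock: 16.57
position: [481.5, -116.8, 119.4]
ee_rot: [0.78, -0.597, -0.152, -0.115]
contact_force: [-5.8, 1.3, 1.6]
gripper_width: 10.3
grasp_force: 59.1
```

>>> servo_tool([
  [[255,0.0005,0,0.0149,0,4.5,0],[255,0.0005,0,0.0149,0,4.5,0],[255,0.0005,0,0.0149,0,4.5,0],[255,0.0005,0,0.0149,0,4.5,0],[255,0,0,0,0,0,0]],
])

```text
clock: 16.98
position: [477.6, -102.5, 59.3]
ee_rot: [0.795, -0.606, -0.028, -0.019]
contact_force: [-3.1, -1.4, 0.4]
gripper_width: 10.9
grasp_force: 59.5
```

>>> servo_tool([
  [[255,0.0003,0,0.0149,0,4.5,0],[255,0,0,0.0066,0,2,0],[255,0,0,0.002,0,0.6,0],[255,0,0,0,0,0,0],[255,0,0,0,0,0,0]],
])

```text
clock: 17.4
position: [477.5, -102.3, 36.8]
ee_rot: [0.793, -0.609, 0.018, 0.017]
contact_force: [-7.4, 15.8, 1.4]
gripper_width: 10.5
grasp_force: 59.9
```

>>> servo_tool([
  [[255,0,0,0.0015,0,0.4,0],[255,0,0,0.0015,0,0.4,0],[255,0,0,0,0,0,0]],
])

```text
clock: 17.65
position: [477.6, -102.5, 34.1]
ee_rot: [0.793, -0.609, 0.024, 0.022]
contact_force: [-9.4, 18.1, 2.3]
gripper_width: 10.8
grasp_force: 60.2
```

>>> servo_tool([
  [[255,-0.0015,0,0.001,0,0,0],[255,0,0,0.0015,0,0,0],[255,0,0,0.0015,0,0,0],[255,0,0,0,0,0,0]],
])

```text
clock: 17.98
position: [477.7, -102.4, 33.5]
ee_rot: [0.793, -0.608, 0.025, 0.022]
contact_force: [-16.5, 15.2, 29.3]
gripper_width: 10.8
grasp_force: 63.7
```

Run:
```python
from h import *
d=shot("wrist","w11");st=arm.read_state();p=st["position"];print(p.round(1),st["contact_force"].round(1),st["wrist_torque"].round(2))
```

```text
[ 477.8 -102.4   33.5] [-16.   15.5  29.7] [ 3.82  4.6  -0.19]
```

>>> servo_tool([
  [[110,0,0,0,0,0,0],[110,0,0,0,0,0,0],[110,0,0,0,0,0,0],[110,0,0,0,0,0,0],[110,0,0,-0.02,0,-3.5,0],[110,0,0,-0.035,0,0,0],[255,0,0,-0.035,0,0,0],[255,0,0,-0.02,0,0,0],[255,0,0,0,0,0,0],[255,0,0,0,0,0,0]],
])

```text
clock: 18.87
position: [479.7, -100.5, 141.0]
ee_rot: [0.794, -0.608, 0.004, 0.001]
contact_force: [0.1, 0.6, -0.4]
gripper_width: 1.1
grasp_force: 0.0
```

Run:
```python
from h import *
d=shot("wrist","w12");st=arm.read_state();p=st["position"];Rm=R.from_quat(st["ee_rot"]).as_matrix();print(p.round(1),st["contact_force"].round(1),st["gripper_width"],Rm.round(3).tolist())
yaw=np.radians(-74.8);bx=np.array([np.cos(yaw),np.sin(yaw)]);by=np.array([-bx[1],bx[0]]);O=330.5*bx+434.4*by
H=cv2.cvtColor(d["frame"],cv2.COLOR_BGR2HSV);m=((H[...,0]<8)|(H[...,0]>172))&(H[...,1]>150)
n,l,s,c=cv2.connectedComponentsWithStats(m.astype(np.uint8));print(s[1:][s[1:,4]>60].tolist())
for th in(0,.05):
  r=206;x=85-r*np.cos(th)+10*np.sin(th);z=44+r*np.sin(th)+10*np.cos(th)
  x2=85-168*np.cos(th)+10*np.sin(th);z2=44+168*np.sin(th)+10*np.cos(th)
  print(th,"tip",proj(d,[*(O+x*bx),z]).round(1),"edge far/near",proj(d,[*(O+x2*bx+100*by),z2]).round(1),proj(d,[*(O+x2*bx-100*by),z2]).round(1))
# edge of flap: wood/brown vs blue, columns
hue=H[...,0];blue=(hue>95)&(hue<125)&(H[...,1]>120)
for c0 in(200,240,330,370):
    col=blue[:,c0];r=np.nonzero(col)[0];r=r[r>60];print(c0,"first blue row",r[:1])
# scene: measure gap - flap front edge points
s=shot("scene","s12")
```

```text
[ 478.7 -100.5  139.7] [-0.1  0.2  0.1] 0.4619522210258604 [[0.26, -0.966, 0.001], [-0.966, -0.26, -0.006], [0.006, 0.0, -1.0]]
[[262, 157, 47, 19, 883], [277, 181, 16, 49, 741], [455, 187, 75, 103, 2017]]
0 tip [283.8 233.3] edge far/near [142.3 182.6] [425.8 182.4]
0.05 tip [283.9 237.2] edge far/near [137.2 183.9] [431.1 183.8]
200 first blue row [202]
240 first blue row [183]
330 first blue row [183]
370 first blue row [183]
```

>>> servo_tool([
  [[255,0,0,0.035,0,0,0],[255,0,0,0.035,0,0,0],[255,0,0,0.01,0,0,0],[255,0,0,0.004,0,0,0],[255,0,0,0.001,0,0,0],[255,0,0,0,0,0,0]],
])

```text
clock: 19.47
position: [474.9, -101.2, 53.9]
ee_rot: [0.794, -0.608, -0.001, 0.006]
contact_force: [-6.3, 1.0, 9.4]
gripper_width: -0.2
grasp_force: 4.6
```

>>> servo_tool([
  [[255,0,0,0.001,0,0,0],[255,0,0,0.001,0,0,0],[255,0,0,0,0,0,0]],
])

```text
clock: 19.72
position: [475.1, -101.2, 53.6]
ee_rot: [0.794, -0.608, -0.001, 0.006]
contact_force: [-9.7, 4.0, 21.9]
gripper_width: 0.1
grasp_force: 10.9
```

>>> servo_tool([
  [[255,0,0,-0.02,0,0,0],[255,0,0,-0.035,0,0,0],[255,0,0,-0.035,0,0,0],[255,0,0,-0.035,0,0,0],[255,0,0,-0.03,0,0,0],[255,0,0,0,0,0,0],[255,0,0,0,0,0,0]],
])

```text
clock: 20.3
position: [479.3, -99.7, 208.7]
ee_rot: [0.794, -0.608, 0.003, 0.001]
contact_force: [-0.0, -0.1, -0.6]
gripper_width: 0.0
grasp_force: 0.0
```

Run:
```python
from h import *
from bench import ticket
s=shot("scene","s13");a=load("s2")["frame"];st=arm.read_state();print(st["position"].round(1),st["contact_force"].round(1),st["clock"])
df=cv2.absdiff(s["frame"],load("scene0")["frame"]).max(2)
for n,(x0,x1,y0,y1) in dict(cottage=(163,210,215,260),pot=(230,255,220,252),white=(115,190,258,302)).items(): print(n,df[y0:y1,x0:x1].mean().round(1))
d=shot("wrist","w13");H=cv2.cvtColor(d["frame"],cv2.COLOR_BGR2HSV);m=((H[...,0]<8)|(H[...,0]>172))&(H[...,1]>150);m[:150]=0
yaw=np.radians(-74.8);bx=np.array([np.cos(yaw),np.sin(yaw)]);by=np.array([-bx[1],bx[0]]);O=330.5*bx+434.4*by
n,l,q,c=cv2.connectedComponentsWithStats(m.astype(np.uint8));print(q[1:][q[1:,4]>60].tolist())
for th in(0,.05):print(th,proj(d,[*(O+(85-206*np.cos(th))*bx),54+206*np.sin(th)]).round(1))
print(ticket.job_done())
```

```text
[478.2 -99.8 207.1] [ 0.5 -0.4 -0.4] 20.35
cottage 5.3
pot 5.9
white 6.8
[[264, 150, 37, 12, 444], [276, 166, 12, 39, 448], [422, 173, 62, 86, 1287]]
0 [281.2 207.6]
0.05 [281.2 210.4]
the job is handed in; nothing more can be done
None
```

The job is handed in at about 20 s: the red railcar measures as standing down between the strips of the far lane, and the flap is pressed shut; the cottage, paint pot and white look-alike showed no change on camera, and I did not re-check the van and coach.

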